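Unload the plate-reading stand

ROBOT

A 6-joint arm with a two-finger parallel gripper is mounted at the origin on the work surface. World frame = base frame: x ahead of the robot, y to its left, z up, the work surface at z = 0. Lengths are in m, angles in rad, forces in N, time in s.
With the tool pointing down it reaches from about 0.3 to 0.85 m from the base axis. Payload 4.2 kg.
Tool frame: the origin (TCP) lies midway between the tips of the shut fingers; the grasp point (between the pads) lies 19 mm behind it; z points along the fingers, y is the line along which they close (so a half turn about z gives the same grasp; the last joint's range is limited). The gripper opens to 91 mm and grips with 3 to 60 N. Pads are 32 mm wide; open, the fingers measure 118 mm over their backs; the gripper's body (76 mm by 178 mm) begins 60 mm behind the grasp point.
Start: joints at [1.232, 0.32, 1.565, -0, 1.257, -0.02], TCP at [0.18, 0.546, 0.214] pointing down, gripper open.
Joint ranges: [-3.11, 3.11], [-0.84, 2.01], [0.21, 2.61], [-1.34, 4.49], [0.05, 2.63], [-2.56, 2.56]. Speed limits (rad/s): [2.57, 2.57, 3.14, 3.14, 3.14, 3.14].

INTERFACE

Orientations are given as [roll, pitch, yaw] about the fixed x, y, z axes, in that order (R = Rz(yaw) Ry(pitch) Rx(roll)).
In Python, from cell import sense, grab_frame, job_done, cut_out gives the robot as it stands. The module is installed in compiled form; this text tells all that it offers.
- The arm moves only by the tool carry_out, never from a script. Its argument "steps" is a list that holds one entry, the list of rows, each a list of 5 numbers: the shift along the tool's x, y, z in m, then the turn about the tool's z in degrees, then the finger opening in m, from 0 to 0.0912. A call has 1 to 12 rows; each row shifts and turns the commanded pose from where the row before left it, along the tool's axes as they then stand; what a row does not reach is not made up. A row lasts 1/10 s, in which the tool goes at most 50 mm and 8.59 degrees, less where a joint would pass 70% of its speed; a pose out of reach is approached as far as the arm can. A call with a gripper value outside its range is refused whole. The fingers move at their own pace and stop on an object; the grip force is fixed at half the most. Time passes only in rows, so rows that do not move let the fingers close. It gives the time, the measured TCP pose, the force, the opening and the grip force at its end, in the units of the state.
- sense(): the state, without advancing time (a new reading comes with each control period).
- grab_frame(name): name is "side" or "top" or "wrist"; returns a dict with "color" (400x640x3 uint8, red, green, blue), "K" (3x3 intrinsics, pixels), "distortion" ([k1, k2, p1, p2, k3] as OpenCV has them; the pictures are not rectified), "R" (3x3) and "t" (3): a world point X has camera coordinates R X + t. Camera axes: x right, y down, z forward; pixel columns grow to the right and rows downward; lengths in m; the calibration is good to about 2 mm. A picture is of the moment at which its call begins. There is no depth.
- job_done(): hands the job in; it is judged then, once.
Trained networks look in a picture, given as the dict that the camera call returned (one of the last four; its "shot" number tells which), for a name from the list of things; names that differ only in an ending like _2 or _b are one class to them, and where a whole thing is asked for, a point or a joint stands for the part that bears it (a point fixed in the world has none). Each returns a list of dicts, best first, with "confidence" (0 to 1); they miss things now and then, are a little off and sometimes report something else, mostly with a low value. They report only what shows in the picture. A call takes as long as a camera call. They do not tell look-alikes from the thing itself.
- cut_out(picture, target): "pixels" (400x640 bool, what is visible of it) and "at" ([column, row] in pixels, amid what is visible of it).
The state is a dict: "time": time; "joint_positions": joint angles; "joint_vel": joint speeds; "joint_torque": joint torques, N m; "tool_pos": TCP position; "orientation": TCP orientation; "contact_force": force on the tool from outside, world axes, zero at the start; "moment": the same for the moment, N m; "gripper_width": finger opening in m; "grip_force": force on a finger pad.
Only numpy, scipy, OpenCV 4.12 (cv2) and the standard library are available. Lean on these libraries where they do the work, as an engineer would, in place of code of your own. Each camera call takes 0.05 s, during which the arm holds its last target. There are 200 camera calls.

TASK

The culture dish on the reading stand has been read: turn the black clamp knob anticlockwise (seen from above) as far as it goes to free the blue jaw, then slide the jaw fully back, away from the dish. Then take out the dish, keep it level on the way, and drop it into the yellow tub, disturbing nothing else.

Things in the scene. Friction and masses are not known exactly. Their poses are not given: they have to be found in the camera images.
- stand: Dark grey lamp box 190 x 110 mm, fixed, its flat metal stage 186 x 100 mm on top, 35 mm above the bench. Origin: centre of its underside. x runs along the 190 mm, from the dish's end to the jaw's end; z up. A fixed dark stop (8 x 50 mm, 14 mm above the stage, no lip) crosses the -x end, inner face at x = -87 mm. The dish lies between stop and jaw, 1 to 5 mm free at each, centre near x = -55 mm.
- jaw (a joint): How far the blue jaw has slid back along the stand's +x, in m: 0 to 0.003 at the start, 0.045 fully back against its end stop. Pushing it takes about 4 N when free, more when fast; while clamped it holds against a hard push. It stays where it is left.
- jaw_front (a point): Middle of the top edge of the jaw's dish-side face, 72 mm above the bench; moves with the jaw, a blue block reaching 50 mm from here to the stand's +x, 46 mm wide. A steel lip 40 mm wide, top 57.5 mm above the bench, juts 12 mm from this face over the dish's rim: the dish lifts out only once the jaw is back. Closed fingertips can push the bare 14 mm of face above the lip.
- clamp_knob (a joint): Angle of the clamp knob in rad: 0 to 0.3 (tight) at the start; grows anticlockwise seen from above. The clamp lets go at about 0.7; the end of its turn is at 1.4. Turning takes about 0.15 N m. It stays where it is left.
- clamp_knob_grip (a point): On the knob's vertical axis, 27 mm behind jaw_front, 102 mm above the bench: the height to grip. x lies along the grip bar and turns with the knob (at joint 0, along the stand's x). Black knob on the jaw: disc of 38 mm diameter, top 82 mm above the bench; on it an upright bar 46 mm long, 13 mm thick, up to 111 mm above the bench; a white line marks one end.
- dish: Closed culture dish, 60 mm diameter, 16 mm tall, about 30 g, dark red-brown. Origin: centre of its underside (35 mm above the bench at the start); z up. There is free space for fingers at its two sides along the stand's y axis.
- tub: Loose yellow round discard tub, open at the top: 160 mm diameter at the rim, inner diameter 150 mm there and 140 mm at the floor, 80 mm tall, floor 5 mm thick, 0.6 kg. Origin: centre of its underside; z up.
- dish_stack: Bystander: three closed dark red-brown dishes as one stack, 90 mm diameter, 45 mm tall. Origin: centre of its underside.
- bottle: Bystander: amber bottle, 64 mm diameter, 150 mm tall. Origin: centre of its underside.
- carton: Bystander: white and green carton 130 x 90 x 55 mm. Origin: centre of its underside.
Mind the look-alikes: they are no part of the job. There is more than one size of the dish; the one meant has the size given above. Several things have the shape of the tub; the one meant has the colours described above.

How it is judged:
By the outcome, as a careful person would: the job done as asked, in the order asked, and still so for the second after the job is handed in, with the robot touching nothing.
It also fails if it takes over 61 s, if anything falls off the work surface, if the arm or the gripper's body presses on something with over 40 N, if the wrist force passes 120 N, or if a joint passes its speed limit or range.

## Working session

There is one attempt and no reset: what is moved stays moved. The work goes in short steps, Python scripts to look and compute and a tool call to move; the robot and the scene stay as the last step left them, time stands still between calls to the robot, and variables do not carry over. Pictures are saved under pics/ and viewed, at most 10 in all, crops included, and the job is handed in when it is done.

Besides the shell and the picture viewer there is one more tool, called after "Call:" as name(argument=value, ...), one argument or row to a line, values as JSON. carry_out: Moves the arm, as the interface text tells. Its arguments: {"type":"object","properties":{"steps":{"type":"array"}},"required":["steps"]}

```bash
mkdir -p pics; cat > h.py <<'E'
import numpy as np,cv2
from cell import sense,grab_frame,job_done,cut_out
from scipy.spatial.transform import Rotation as Ro
def ray(f,px):
    u=cv2.undistortPoints(np.array([[px]],float),f["K"],np.array(f["distortion"]))[0,0]
    R=np.array(f["R"]);t=np.array(f["t"]);d=R.T@np.array([u[0],u[1],1]);return -R.T@t,d/np.linalg.norm(d)
def atz(f,px,z):
    o,d=ray(f,px);return o+d*(z-o[2])/d[2]
def tri(*fp):
    A=np.zeros((3,3));b=np.zeros(3)
    for f,p in fp:
        o,d=ray(f,p);M=np.eye(3)-np.outer(d,d);A+=M;b+=M@o
    return np.linalg.solve(A,b)
def proj(f,X):
    r,_=cv2.Rodrigues(np.array(f["R"]));return cv2.projectPoints(np.array(X,float).reshape(-1,3),r,np.array(f["t"],float),f["K"],np.array(f["distortion"]))[0][:,0]
def save(n,im): cv2.imwrite("pics/"+n,im[...,::-1])
np.set_printoptions(precision=4,suppress=True)
E
python3 - <<'E'
from h import *
s=sense();print(s["time"],s["tool_pos"],s["orientation"])
F={n:grab_frame(n) for n in("side","top")}
for n,f in F.items():
    save(n+"0.png",f["color"])
    for k in("stand","jaw","clamp_knob","dish","tub","dish_stack"):
        for r in cut_out(f,k)[:3]: print(n,k,round(r["confidence"],2),np.round(r["at"]),r["pixels"].sum(),atz(f,r["at"],{"jaw":.072,"clamp_knob":.1,"dish":.051,"tub":.04,"stand":.035,"dish_stack":.045}[k]))
E
```

```text
0.0 [0.1801 0.5456 0.2131] [-3.1399 -0.      2.8228]
side stand 0.96 [355. 185.] 1594 [ 0.5538 -0.1457  0.035 ]
side jaw 0.84 [358. 173.] 374 [ 0.552  -0.1649  0.072 ]
side clamp_knob 0.67 [359. 168.] 131 [ 0.5503 -0.158   0.1   ]
side dish 0.64 [327. 150.] 341 [ 0.6903 -0.274   0.051 ]
side dish 0.58 [339. 182.] 206 [ 0.604  -0.1258  0.051 ]
side tub 0.85 [239. 252.] 3119 [0.7963 0.2265 0.04  ]
side tub 0.69 [331. 254.] 3015 [0.5492 0.1517 0.04  ]
side dish_stack 0.73 [294. 184.] 574 [ 0.7414 -0.0764  0.045 ]
top stand 0.89 [363. 249.] 1963 [ 0.5408 -0.1666  0.035 ]
top stand 0.64 [361. 246.] 321 [ 0.5492 -0.1609  0.035 ]
top jaw 0.73 [362. 245.] 326 [ 0.549  -0.1591  0.072 ]
top clamp_knob 0.3 [364. 245.] 323 [ 0.5487 -0.1629  0.1   ]
top dish 0.78 [354. 225.] 237 [ 0.6102 -0.1365  0.051 ]
top dish 0.62 [411. 201.] 527 [ 0.6897 -0.3114  0.051 ]
top dish 0.49 [362. 244.] 307 [ 0.5551 -0.1622  0.051 ]
top tub 0.76 [255. 243.] 2561 [0.5462 0.1674 0.04  ]
top tub 0.6 [238. 168.] 2382 [0.7824 0.2317 0.04  ]
top tub 0.55 [341. 182.] 689 [ 0.7461 -0.0943  0.04  ]
top dish_stack 0.64 [340. 182.] 646 [ 0.7468 -0.0906  0.045 ]
```

```bash
python3 - <<'E'
import cv2,numpy as np
a=cv2.imread("pics/side0.png")[110:310,180:460];b=cv2.imread("pics/top0.png")[130:330,180:460]
cv2.imwrite("pics/both0.png",cv2.resize(np.vstack([a,b]),None,fx=2,fy=1.5))
cv2.imwrite("pics/both0.png",cv2.resize(np.hstack([a,b]),(800,286)))
E
```

```text
(no output)
```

View pics/top0.png

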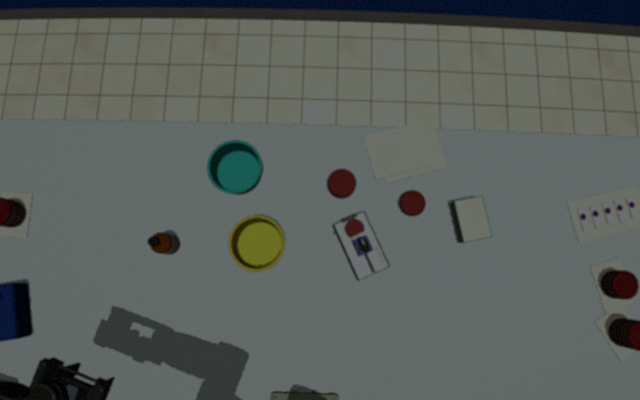

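View pics/side0.png

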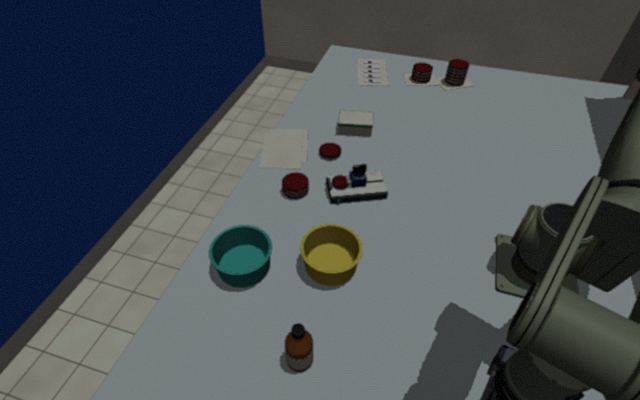

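The top view shows the stand at (362,246) with the small dish at its upper end (354,225) and the knob at (364,245). The yellow tub is at (257,243), the teal look-alike at (236,167). The side view agrees, with the yellow tub at (331,254) and the stand at (357,186).

```bash
cat >> h.py <<'E'
def togo(p,yaw):
    s=sense();R=Ro.from_euler("xyz",s["orientation"]).as_matrix();y=s["orientation"][2]
    dy=(yaw-y+np.pi/2)%np.pi-np.pi/2
    print("now",s["tool_pos"],"yaw",round(y,4),"| tool shift mm",1000*R.T@(np.array(p)-s["tool_pos"]),"turn deg",-np.degrees(dy))
E
python3 - <<'E'
from h import *
F={n:grab_frame(n) for n in("side","top","wrist")}
f=F["top"];m=cut_out(f,"stand")[0]["pixels"].astype(np.uint8)
b=cv2.boxPoints(cv2.minAreaRect(cv2.findNonZero(m)));P=np.array([atz(f,p,.035) for p in b]);print(P)
print([ (np.linalg.norm(P[i]-P[i-1]).round(3),np.arctan2(*(P[i]-P[i-1])[1::-1]).round(3)) for i in range(4)])
w=F["wrist"];R=Ro.from_euler("xyz",sense()["orientation"]).as_matrix()
c=-w["R"].T@w["t"];print("cam in tool",R.T@(c-sense()["tool_pos"]),"\n",R.T@w["R"].T, w["K"])
for n,f in F.items():
    hsv=cv2.cvtColor(f["color"],cv2.COLOR_RGB2HSV);y=cv2.inRange(hsv,(20,120,60),(35,255,255))
    k,l,st,ce=cv2.connectedComponentsWithStats(y);i=1+np.argmax(st[1:,4]) if k>1 else 0
    print(n,ce[i],st[i],atz(f,ce[i],.045))
togo([.55,-.16,.25],.44)
E
```

```text
[[ 0.6104 -0.063   0.035 ]
 [ 0.6633 -0.1653  0.035 ]
 [ 0.4939 -0.2494  0.035 ]
 [ 0.443  -0.1484  0.035 ]]
[(np.float64(0.188), np.float64(0.471)), (np.float64(0.115), np.float64(-1.094)), (np.float64(0.189), np.float64(-2.68)), (np.float64(0.113), np.float64(2.038))]
cam in tool [ 0.0682  0.0018 -0.171 ] 
 [[-0.0009 -0.9709 -0.2396]
 [ 1.     -0.0008 -0.0004]
 [ 0.0002 -0.2396  0.9709]] [[279.4945   0.     321.889 ]
 [  0.     279.4945 197.7224]
 [  0.       0.       1.    ]]
side [328.3111 252.2416] [ 301  224   61   50 1784] [0.5568 0.1536 0.045 ]
top [258.3369 243.3248] [ 229  215   55   56 2072] [0.5466 0.1552 0.045 ]
wrist [154.1842 268.2632] [151 258   7  18  38] [0.2178 0.294  0.045 ]
now [0.1802 0.546  0.214 ] yaw 2.8228 | tool shift mm [-572.4472 -554.5634  -36.0924] turn deg -43.47548395432718
```

Call:
carry_out(
  steps=[
    [[-0.024, -0.023, -0.001, 0, 0.0912], [-0.048, -0.046, -0.001, 0, 0.0912], [-0.024, -0.023, -0.001, 0, 0.0912], [-0.024, -0.023, -0.001, 0, 0.0912], [-0.024, -0.023, -0.001, 0, 0.0912], [-0.024, -0.023, -0.001, 0, 0.0912], [-0.024, -0.023, -0.001, 0, 0.0912], [-0.024, -0.023, -0.001, 0, 0.0912], [-0.024, -0.023, -0.001, 0, 0.0912], [-0.024, -0.023, -0.001, 0, 0.0912], [-0.024, -0.023, -0.001, 0, 0.0912], [-0.024, -0.023, -0.001, 0, 0.0912]],
  ],
)

```text
time: 2.1
tool_pos: [0.3755, 0.1776, 0.226]
orientation: [3.141, 0.001, 2.823]
contact_force: [0.8, 0.2, 0.2]
gripper_width: 0.091
grip_force: 0.0
```

Call:
carry_out(
  steps=[
    [[-0.024, -0.023, -0.001, 8, 0.0912], [-0.024, -0.023, -0.001, 0, 0.0912], [-0.024, -0.023, -0.001, 0, 0.0912], [-0.024, -0.023, -0.001, 0, 0.0912], [-0.024, -0.023, -0.001, 0, 0.0912], [-0.024, -0.023, -0.001, 0, 0.0912], [-0.024, -0.023, -0.001, 0, 0.0912], [0, 0, 0, 8.5, 0.0912], [0, 0, 0, 8.5, 0.0912], [0, 0, 0, 8.5, 0.0912], [0, 0, 0, 8.5, 0.0912], [0, 0, 0, 8.5, 0.0912]],
  ],
)

```text
time: 3.3
tool_pos: [0.4587, -0.038, 0.2328]
orientation: [3.141, -0.0, 1.935]
contact_force: [-0.2, 0.3, 0.9]
gripper_width: 0.0913
grip_force: 0.0
```

Call:
carry_out(
  steps=[
    [[0, 0, 0, 8.5, 0.0912], [0, 0, 0, 8.5, 0.0912], [0, 0, 0, 8.5, 0.0912], [0, 0, 0, 8.5, 0.0912], [0, 0, 0, 8.5, 0.0912], [0, 0, 0, 8.5, 0.0912], [0, 0, 0, 8.5, 0.0912], [0, 0, 0, 8.5, 0.0912], [0, 0, 0, 8.5, 0.0912], [0, 0, 0, 8.5, 0.0912], [0, 0, 0, 0, 0.0912]],
  ],
)

```text
time: 4.4
tool_pos: [0.4587, -0.038, 0.2328]
orientation: [3.141, -0.0, 0.458]
contact_force: [-0.9, 0.5, 0.0]
gripper_width: 0.0909
grip_force: 0.0
```

```bash
python3 - <<'E'
from h import *
f=grab_frame("wrist");save("w1.png",f["color"])
for k in("stand","jaw","clamp_knob","dish"):
    for r in cut_out(f,k)[:3]: print(k,round(r["confidence"],2),np.round(r["at"]),r["pixels"].sum(),atz(f,r["at"],{"jaw":.072,"clamp_knob":.1,"dish":.051,"stand":.035}[k]))
togo([.545,-.155,.22],.47)
E
```

```text
stand 0.76 [428. 158.] 9843 [ 0.5466 -0.1491  0.035 ]
jaw 0.81 [445. 160.] 2446 [ 0.552 -0.154  0.072]
jaw 0.59 [445. 112.] 1782 [ 0.599  -0.1247  0.072 ]
clamp_knob 0.76 [453. 167.] 1258 [ 0.5459 -0.1541  0.1   ]
dish 0.92 [576. 121.] 3120 [ 0.6731 -0.2911  0.051 ]
dish 0.6 [443. 112.] 1760 [ 0.6028 -0.1293  0.051 ]
now [ 0.4587 -0.038   0.2327] yaw 0.4595 | tool shift mm [ 25.4334 143.1701  12.7217] turn deg -0.6010998728863325
```

View pics/w1.png

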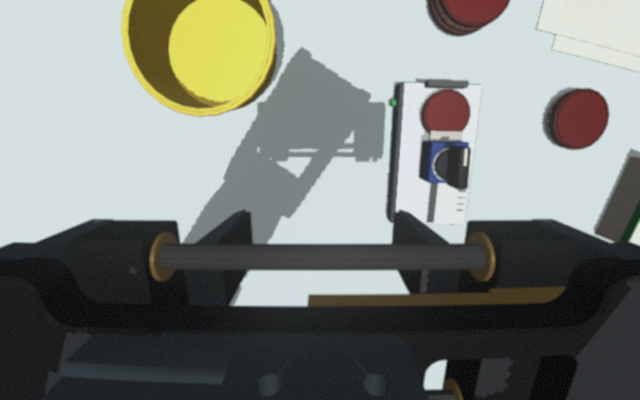

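The wrist view shows the stand at (430,150), with the dish at (445,111), the lip just below it, the blue jaw at (443,160) and the black bar at (455,167), roughly along the stand. I'll move over the stand for a centred look.

Call:
carry_out(
  steps=[
    [[0, 0.035, 0, -0.5, 0.0912], [0, 0.035, 0, 0, 0.0912], [0, 0.035, 0, 0, 0.0912], [0, 0.035, 0, 0, 0.0912], [0, 0, 0, 0, 0.0912], [0, 0, 0, 0, 0.0912]],
  ],
)

```text
time: 5.25
tool_pos: [0.5212, -0.1634, 0.2322]
orientation: [-3.14, 0.001, 0.466]
contact_force: [-0.6, -0.1, 0.4]
gripper_width: 0.0913
grip_force: 0.0
```

```bash
python3 - <<'E'
from h import *
f=grab_frame("wrist");im=f["color"];c=im[60:220,220:420];save("w2.png",cv2.resize(c,None,fx=3.7,fy=3.7,interpolation=cv2.INTER_CUBIC))
for k in("stand","jaw","clamp_knob","dish"):
    for r in cut_out(f,k)[:2]:
        m=r["pixels"].astype(np.uint8);b=cv2.minAreaRect(cv2.findNonZero(m))
        z={"jaw":.072,"clamp_knob":.111,"dish":.051,"stand":.035}[k]
        P=np.array([atz(f,p,z) for p in cv2.boxPoints(b)]);e=P[1]-P[0];g=P[2]-P[1]
        print(k,round(r["confidence"],2),np.round(r["at"]),"ctr",P.mean(0),np.linalg.norm(e),np.arctan2(e[1],e[0]),np.linalg.norm(g),np.arctan2(g[1],g[0]))
print(sense()["tool_pos"],sense()["orientation"])
E
```

```text
stand 0.98 [330. 164.] ctr [ 0.5559 -0.1567  0.035 ] 0.10896371685901088 -1.104682026748033 0.18798436628203002 -2.633133987229785
jaw 0.62 [332. 157.] ctr [ 0.5535 -0.1574  0.072 ] 0.070260633734267 0.42161315185208526 0.04434133292091176 -1.139592554257602
clamp_knob 0.88 [332. 170.] ctr [ 0.55   -0.1589  0.111 ] 0.03526223637180136 -0.3828129936978261 0.039922554156192155 -1.9363694201033106
dish 0.89 [337. 110.] ctr [ 0.6075 -0.1328  0.051 ] 0.050809071539077905 0.3972466998667824 0.059562131676511865 -1.157057355984289
dish 0.88 [484. 119.] ctr [ 0.6828 -0.3033  0.051 ] 0.07636986798004902 -0.2935143614988419 0.07854261936813195 -1.7757708972715387
[ 0.5211 -0.1622  0.2329] [-3.1415 -0.0002  0.468 ]
```

View pics/w2.png

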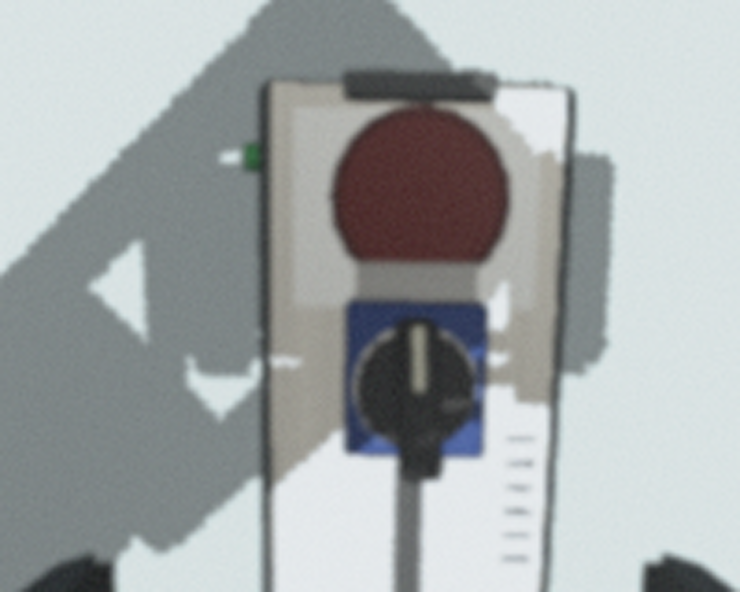

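The crop shows the dish at (421,190), the stop at (420,85), the lip below the dish, and the jaw's front edge at (347–486,303). The bar runs nearly upright from (419,318), with a white line at its dish end, to (420,475).

```bash
python3 - <<'E'
from h import *
f=grab_frame("wrist");t=grab_frame("top");s=grab_frame("side")
I=lambda x,y:(x/3.7+220,y/3.7+60)
print("dish tri",tri((f,I(421,188)),(t,(354,226.5)),(s,(339.5,182))),"dish@.051",atz(f,I(421,190),.051))
print("dish half",[atz(f,I(*p),.051) for p in((334,190),(508,190))])
a,b=[atz(f,I(*p),.111) for p in((419,325),(419,392))];d=a-b;print("line",a,b,np.linalg.norm(d),np.arctan2(d[1],d[0]))
a,b=[atz(f,I(*p),.072) for p in((347,302),(486,304))];d=a-b;print("front",a,b,(a+b)/2,np.linalg.norm(d),np.arctan2(d[1],d[0])-np.pi/2)
fr=(a+b)/2
a,b=[atz(f,I(*p),.049) for p in((345,100),(495,102))];d=a-b;print("stop",(a+b)/2,np.linalg.norm(d),np.arctan2(d[1],d[0])-np.pi/2)
a,b=[atz(f,I(*p),.035) for p in((408,590),(410,470))];d=b-a;print("slot",a,b,np.arctan2(d[1],d[0]))
k=cut_out(t,"clamp_knob")[:1]+cut_out(t,"jaw")[:1];print([x["at"] for x in k])
for Y in(.46,.47,.48):
  u=np.array([np.cos(Y),np.sin(Y),0]);print("knob from front",Y,fr-.027*u)
E
```

```text
dish tri [ 0.6064 -0.1347  0.0434] dish@.051 [ 0.6054 -0.1334  0.051 ]
dish half [array([ 0.5926, -0.1079,  0.051 ]), array([ 0.6183, -0.1589,  0.051 ])]
line [ 0.5687 -0.149   0.111 ] [ 0.552  -0.1576  0.111 ] 0.01882482287260217 0.47634317641960894
front [ 0.5632 -0.1279  0.072 ] [ 0.5824 -0.1674  0.072 ] [ 0.5728 -0.1477  0.072 ] 0.04390161161591144 0.4536465824153817
stop [ 0.6302 -0.1203  0.049 ] 0.04865627111956244 0.455760357778193
slot [ 0.4764 -0.1953  0.035 ] [ 0.5176 -0.175   0.035 ] 0.4585207581980686
[[355.5, 227.6]]
knob from front 0.46 [ 0.5486 -0.1597  0.072 ]
knob from front 0.47 [ 0.5487 -0.1599  0.072 ]
knob from front 0.48 [ 0.5489 -0.1601  0.072 ]
```

```bash
python3 -c "
from h import *
togo([.549,-.1595,.087],.475)"
```

```text
now [ 0.5213 -0.1628  0.2328] yaw 0.4672 | tool shift mm [ 26.152    9.5084 145.848 ] turn deg -0.4490316968062582
```

Call:
carry_out(
  steps=[
    [[0.026, 0.0095, 0, -0.4, 0.06], [0, 0, 0.03, 0, 0.06], [0, 0, 0.03, 0, 0.06], [0, 0, 0.03, 0, 0.06], [0, 0, 0.03, 0, 0.06], [0, 0, 0.02, 0, 0.06], [0, 0, 0.006, 0, 0.06], [0, 0, 0, 0, 0.06], [0, 0, 0, 0, 0.06]],
  ],
)

```text
time: 6.65
tool_pos: [0.5498, -0.1602, 0.0878]
orientation: [3.14, -0.002, 0.474]
contact_force: [1.2, -0.3, -0.1]
gripper_width: 0.06
grip_force: 0.0
```

Call:
carry_out(
  steps=[
    [[0, 0, 0, 0, 0.0], [0, 0, 0, 0, 0.0], [0, 0, 0, 0, 0.0], [0, 0, 0, 0, 0.0], [0, 0, 0, 0, 0.0], [0, 0, 0, 0, 0.0], [0, 0, 0, 0, 0.0], [0, 0, 0, 0, 0.0]],
  ],
)

```text
time: 7.45
tool_pos: [0.5499, -0.1617, 0.0869]
orientation: [3.138, -0.001, 0.475]
contact_force: [2.0, -5.4, -1.5]
gripper_width: 0.0127
grip_force: 29.9
```

Call:
carry_out(
  steps=[
    [[0, 0.001, 0, 0, 0.0], [0, 0, 0, -6, 0.0], [0, 0, 0, -6, 0.0], [0, 0, 0, -6, 0.0], [0, 0, 0, -6, 0.0], [0, 0, 0, -6, 0.0], [0, 0, 0, -6, 0.0], [0, 0, 0, -6, 0.0], [0, 0, 0, -6, 0.0], [0, 0, 0, -6, 0.0], [0, 0, 0, -6, 0.0], [0, 0, 0, 0, 0.0]],
  ],
)

```text
time: 8.65
tool_pos: [0.5496, -0.1617, 0.0865]
orientation: [3.141, 0.001, 1.521]
contact_force: [0.9, -4.8, -2.4]
gripper_width: 0.013
grip_force: 30.0
```

Call:
carry_out(
  steps=[
    [[0, 0, 0, -6, 0.0], [0, 0, 0, -6, 0.0], [0, 0, 0, -5, 0.0], [0, 0, 0, 0, 0.0], [0, 0, 0, 0, 0.0]],
  ],
)

```text
time: 9.15
tool_pos: [0.5495, -0.1616, 0.0865]
orientation: [-3.141, 0.001, 1.816]
contact_force: [1.6, -5.9, -2.7]
gripper_width: 0.0126
grip_force: 30.0
```

```bash
python3 -c "
from h import *
s=sense();print(s['moment'],s['contact_force'],s['orientation'],s['joint_positions'])"
```

```text
[-0.8891 -0.0582  0.1685] [ 1.5836 -5.8712 -2.7084] [-3.1415  0.0014  1.8156] [-0.3054  0.4241  1.7505 -0.0016  0.9663 -0.5493]
```

Call:
carry_out(
  steps=[
    [[0, 0, 0, -2, 0.0], [0, 0, 0, -2, 0.0], [0, 0, 0, 0, 0.0], [0, 0, 0, 0, 0.0]],
  ],
)

```text
time: 9.55
tool_pos: [0.5496, -0.1617, 0.0865]
orientation: [3.141, 0.001, 1.882]
contact_force: [1.3, -6.2, -3.2]
gripper_width: 0.0133
grip_force: 30.2
```

```bash
python3 -c "
from h import *
s=sense();print(s['moment'],s['contact_force'],s['orientation'],s['joint_positions'])"
```

```text
[-1.0828 -0.0735 -0.9139] [ 1.278  -6.2326 -3.165 ] [3.1412 0.0009 1.8815] [-0.3059  0.4241  1.7505 -0.0006  0.9662 -0.6162]
```

Call:
carry_out(
  steps=[
    [[0, 0, 0, 1, 0.0], [-0.0012, -0.0079, 0, 0, 0.0], [-0.0012, -0.0079, 0, 0, 0.0], [-0.0012, -0.0079, 0, 0, 0.0], [-0.0012, -0.0079, 0, 0, 0.0], [-0.0012, -0.0079, 0, 0, 0.0], [0, 0, 0, 0, 0.0], [0, 0, 0, 0, 0.0]],
  ],
)

```text
time: 10.35
tool_pos: [0.5138, -0.1789, 0.0865]
orientation: [3.14, 0.001, 1.865]
contact_force: [1.5, -5.4, -4.1]
gripper_width: 0.0127
grip_force: 30.0
```

```bash
python3 -c "
from h import *
s=sense();print(s['moment'],s['contact_force'],s['tool_pos'],s['orientation'])"
```

```text
[-0.872  -0.2721 -0.6267] [ 1.5139 -5.3781 -4.1047] [ 0.5138 -0.1789  0.0865] [3.1403 0.001  1.8654]
```

Call:
carry_out(
  steps=[
    [[-0.0003, -0.002, 0, 0, 0.0], [-0.0003, -0.002, 0, 0, 0.0], [0, -0.001, 0, 0, 0.0], [0, 0, 0, 0, 0.0], [0, 0, 0, 0, 0.0]],
  ],
)

```text
time: 10.85
tool_pos: [0.5102, -0.1806, 0.0865]
orientation: [3.138, 0.001, 1.865]
contact_force: [3.7, -3.3, -5.6]
gripper_width: 0.0131
grip_force: 30.0
```

Call:
carry_out(
  steps=[
    [[-0.0001, -0.001, 0, 0, 0.0], [-0.0001, -0.001, 0, 0, 0.0], [0, 0, 0, 0, 0.0], [0, 0, 0, 0, 0.0]],
  ],
)

```text
time: 11.25
tool_pos: [0.5093, -0.181, 0.0865]
orientation: [3.136, 0.001, 1.865]
contact_force: [6.7, -1.9, -6.1]
gripper_width: 0.0128
grip_force: 30.0
```

Call:
carry_out(
  steps=[
    [[-0.0003, -0.002, 0, 0, 0.0], [-0.0002, -0.001, 0, 0, 0.0], [0, 0, 0, 0, 0.0], [0, 0, 0, 0, 0.0]],
  ],
)

```text
time: 11.65
tool_pos: [0.5092, -0.1811, 0.0866]
orientation: [3.131, 0.001, 1.864]
contact_force: [13.2, 3.2, -10.9]
gripper_width: 0.0131
grip_force: 30.0
```

The jaw is against its end stop. Next I release, lift and look again.

Call:
carry_out(
  steps=[
    [[0.0005, 0.003, 0, 0, 0.0], [0, 0, 0, 0, 0.05], [0, 0, 0, 0, 0.0912], [0, 0, 0, 0, 0.0912], [0, 0, 0, 0, 0.0912], [0, 0, -0.02, 0, 0.0912], [0, 0, -0.04, 0, 0.0912], [0, 0, -0.04, 8.3, 0.0912], [0, 0, -0.04, 8.3, 0.0912], [0, 0, 0, 8.3, 0.0912], [0, 0, 0, 8.3, 0.0912], [0, 0, 0, 8.3, 0.0912]],
  ],
)

```text
time: 12.85
tool_pos: [0.5066, -0.1808, 0.2272]
orientation: [3.141, -0.0, 1.139]
contact_force: [-1.2, -0.1, -0.1]
gripper_width: 0.0911
grip_force: 0.0
```

Call:
carry_out(
  steps=[
    [[0, 0, 0, 8.3, 0.0912], [0, 0, 0, 8.3, 0.0912], [0, 0, 0, 8.3, 0.0912], [0, 0, 0, 8.3, 0.0912], [0, 0, 0, 5.5, 0.0912], [0.02, 0, 0, 0, 0.0912], [0.02, 0, 0, 0, 0.0912], [0, 0, 0, 0, 0.0912], [0, 0, 0, 0, 0.0912]],
  ],
)

```text
time: 13.75
tool_pos: [0.542, -0.1628, 0.2264]
orientation: [-3.141, 0.001, 0.471]
contact_force: [-0.6, 0.2, -0.4]
gripper_width: 0.0914
grip_force: 0.0
```

```bash
python3 - <<'E'
from h import *
f=grab_frame("wrist");im=f["color"];save("w3.png",cv2.resize(im[40:200,220:420],None,fx=3.7,fy=3.7,interpolation=cv2.INTER_CUBIC))
r=[x for x in cut_out(f,"dish")]
for x in r[:3]: print(x["confidence"],x["at"],atz(f,x["at"],.051),x["pixels"].sum())
np.savez("f3.npz",**{k:np.array(f[k]) for k in("K","distortion","R","t")})
togo([.606,-.134,.042],.46)
E
```

```text
0.75 [477.6, 135.1] [ 0.682  -0.3037  0.051 ] 3189
0.68 [327.3, 130.1] [ 0.6027 -0.1367  0.051 ] 1913
now [ 0.5417 -0.1631  0.2266] yaw 0.4698 | tool shift mm [ 70.6022   3.2822 184.5593] turn deg 0.5596175556278935
```

View pics/w3.png

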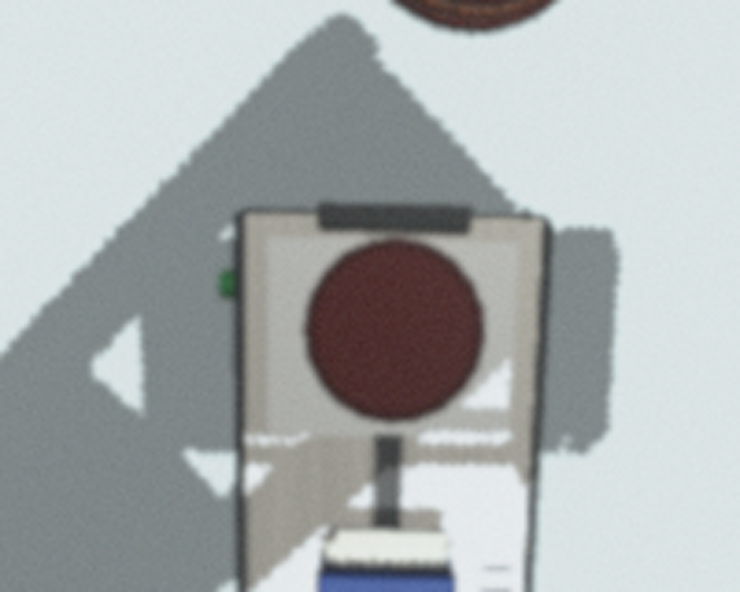

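The jaw is fully back, with its front and lip at (390,545). The dish is clear and now fully visible at (395,330).

Call:
carry_out(
  steps=[
    [[0.034, 0.0015, 0, 0.5, 0.0912], [0.034, 0.0015, 0, 0, 0.0912], [0, 0, 0.04, 0, 0.0912], [0, 0, 0.04, 0, 0.0912], [0, 0, 0.04, 0, 0.0912], [0, 0, 0.03, 0, 0.0912], [0, 0, 0.02, 0, 0.0912], [0, 0, 0.01, 0, 0.0912], [0, 0, 0.006, 0, 0.0912], [0, 0, 0, 0, 0.0912], [0, 0, 0, 0, 0.0912]],
  ],
)

```text
time: 14.95
tool_pos: [0.6054, -0.1353, 0.0419]
orientation: [3.14, -0.002, 0.461]
contact_force: [-0.5, 0.1, -0.6]
gripper_width: 0.0909
grip_force: 0.0
```

```bash
python3 - <<'E'
from h import *
print(sense()["contact_force"])
I=lambda x,y:(x/3.7+220,y/3.7+40)
f=dict(np.load("f3.npz"));print(atz(f,I(395,330),.051))
togo([.605,-.135,.038],.46)
E
```

```text
[-0.532   0.1353 -0.5811]
[ 0.6033 -0.1357  0.051 ]
now [ 0.6054 -0.1353  0.0419] yaw 0.4612 | tool shift mm [-0.2429 -0.4913  3.8794] turn deg 0.07111190969579921
```

Call:
carry_out(
  steps=[
    [[-0.001, 0, 0.0035, 0, 0.0912], [0, 0, 0, 0, 0.075], [0, 0, 0, 0, 0.065], [0, 0, 0, 0, 0.05], [0, 0, 0, 0, 0.05], [0, 0, 0, 0, 0.05], [0, 0, 0, 0, 0.05]],
  ],
)

```text
time: 15.65
tool_pos: [0.6039, -0.1355, 0.0373]
orientation: [3.141, -0.0, 0.461]
contact_force: [0.6, -0.7, 0.2]
gripper_width: 0.0593
grip_force: 30.0
```

Call:
carry_out(
  steps=[
    [[0, 0, -0.005, 0, 0.05], [0, 0, -0.015, 0, 0.05], [0, 0, -0.03, 0, 0.05], [0, 0, -0.04, 0, 0.05], [0, 0, -0.04, 0, 0.05], [0, 0, -0.015, 0, 0.05], [0.005, -0.018, 0, 0, 0.05], [0.008, -0.028, 0, 0, 0.05], [0.008, -0.028, 0, 0, 0.05], [0.008, -0.028, 0, 0, 0.05], [0.008, -0.028, 0, 0, 0.05], [0.008, -0.028, 0, 0, 0.05]],
  ],
)

```text
time: 16.85
tool_pos: [0.5719, 0.0282, 0.1806]
orientation: [-3.14, 0.003, 0.462]
contact_force: [0.2, -0.4, -1.6]
gripper_width: 0.0595
grip_force: 30.0
```

Call:
carry_out(
  steps=[
    [[0.008, -0.028, 0, 0, 0.05], [0.008, -0.028, 0, 0, 0.05], [0.005, -0.02, 0, 0, 0.05], [0, 0, 0, 0, 0.05], [0, 0, 0, 0, 0.05]],
  ],
)

```text
time: 17.35
tool_pos: [0.5576, 0.1039, 0.1811]
orientation: [-3.141, 0.002, 0.463]
contact_force: [0.3, 0.6, -0.6]
gripper_width: 0.0591
grip_force: 30.0
```

```bash
python3 - <<'E'
from h import *
f=grab_frame("wrist");t=grab_frame("top");save("w4.png",f["color"])
# fit the tub centre: compare model rim/floor with yellow mask by centroid of silhouette
for n,g in(("wrist",f),("top",t),("side",grab_frame("side"))):
    hsv=cv2.cvtColor(g["color"],cv2.COLOR_RGB2HSV);y=cv2.inRange(hsv,(20,120,40),(35,255,255))
    c=max(cv2.findContours(y,0,2)[0],key=cv2.contourArea);hull=cv2.convexHull(c);x0,y0,w,h=cv2.boundingRect(hull)
    print(n,(x0,y0,w,h))
    a=np.linspace(0,6.283,60);best=[]
    hm=np.zeros((400,640),np.uint8);cv2.fillConvexPoly(hm,hull,1)
    for cx in np.arange(.50,.60,.003):
        for cy in np.arange(.11,.20,.003):
            P=np.vstack([np.c_[cx+.08*np.cos(a),cy+.08*np.sin(a),0*a+.08],np.c_[cx+.073*np.cos(a),cy+.073*np.sin(a),0*a]])
            m=np.zeros((400,640),np.uint8);cv2.fillConvexPoly(m,cv2.convexHull(proj(g,P).astype(np.int32)),1)
            best.append(((m&hm).sum()/(m|hm).sum(),cx,cy))
    print(n,max(best))
s=sense();print(s["tool_pos"],s["gripper_width"],s["grip_force"])
E
```

```text
wrist (188, 94, 167, 150)
wrist (np.float64(0.860882858780814), np.float64(0.551), np.float64(0.16100000000000003))
top (235, 249, 37, 22)
top (np.float64(0.23494486853265478), np.float64(0.533), np.float64(0.14900000000000002))
side (301, 225, 61, 61)
side (np.float64(0.9582648701938876), np.float64(0.548), np.float64(0.15800000000000003))
[0.5585 0.1027 0.1817] 0.0591060142376314 29.99986857175827
```

View pics/w4.png

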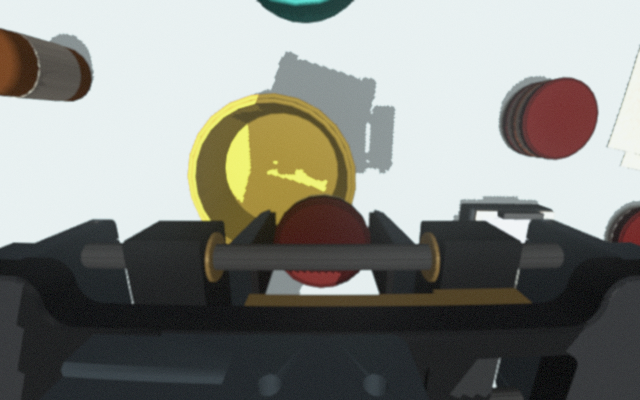

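The wrist view shows the dish held level at (322,240) and the yellow tub at (272,168) ahead, with the bottle and stack well clear.

Call:
carry_out(
  steps=[
    [[0.008, -0.027, 0, 0, 0.05], [0.0085, -0.0275, 0, 0, 0.05], [0, 0, 0.03, 0, 0.05], [0, 0, 0.04, 0, 0.05], [0, 0, 0.04, 0, 0.05], [0, 0, 0.02, 0, 0.05], [0, 0, 0.012, 0, 0.05], [0, 0, 0, 0, 0.05], [0, 0, 0, 0, 0.05]],
  ],
)

```text
time: 18.4
tool_pos: [0.5502, 0.1594, 0.0411]
orientation: [3.141, -0.002, 0.461]
contact_force: [-0.1, 0.1, -0.2]
gripper_width: 0.0591
grip_force: 30.0
```

Call:
carry_out(
  steps=[
    [[0, 0, 0.012, 0, 0.05], [0, 0, 0, 0, 0.05], [0, 0, 0, 0, 0.075], [0, 0, 0, 0, 0.075], [0, 0, 0, 0, 0.075], [0, 0, 0, 0, 0.075], [0, 0, -0.02, 0, 0.075], [0, 0, -0.04, 0, 0.075], [0, 0, -0.05, 0, 0.075], [0, 0, -0.05, 0, 0.075], [-0.03, 0, -0.02, 0, 0.075], [-0.03, 0, 0, 0, 0.075]],
  ],
)

```text
time: 19.6
tool_pos: [0.4974, 0.1333, 0.2122]
orientation: [3.14, -0.009, 0.462]
contact_force: [-0.4, -0.9, 0.3]
gripper_width: 0.075
grip_force: 0.0
```

Call:
carry_out(
  steps=[
    [[-0.03, 0, 0, 0, 0.075], [-0.02, 0, 0, 0, 0.075], [0, 0, 0, 0, 0.075], [0, 0, 0, 0, 0.075], [0, 0, 0, 0, 0.075]],
  ],
)

```text
time: 20.1
tool_pos: [0.4518, 0.111, 0.2083]
orientation: [3.141, -0.001, 0.461]
contact_force: [-0.7, -0.1, -0.8]
gripper_width: 0.0749
grip_force: 0.0
```

```bash
python3 - <<'E'
from h import *
f=grab_frame("wrist");save("w5.png",f["color"]);print(sense()["tool_pos"])
E
```

```text
[0.4518 0.111  0.2082]
```

View pics/w5.png

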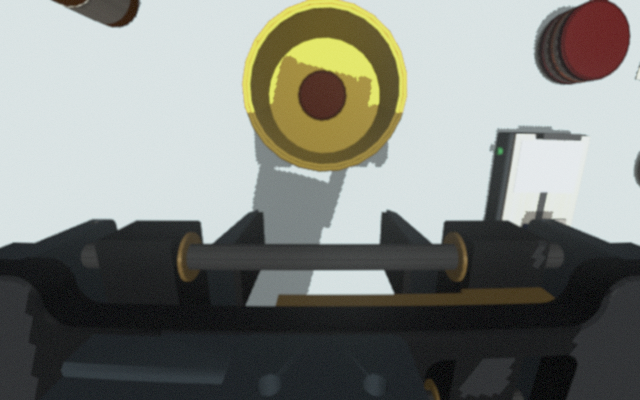

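```bash
python3 -c "
from h import *
print(job_done())"
```

```text
the job is handed in; nothing more can be done
None
```

I turned the knob anticlockwise to its stop, slid the jaw fully back (about 45 mm), and released the dish into the yellow tub, where the last picture shows it lying flat; I handed the job in at about 20 s, and nothing else appeared disturbed.

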